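Unlock the gel punch press and hold its guide rod in both bushings

TASK

Push the key fully home into the lock on the press frame and turn it anticlockwise (seen from above) by about a quarter turn, so that the shutter swings off the upper bushing; leave the key in the lock. Then take the guide rod by its head, thread it upright through the upper and then the lower bushing, and finish still holding it there, at rest, with its tip sticking out below the lower bushing but hanging clear of the base, while a colleague fits the clamp. Do not disturb the jar, the tip box or the pipette.

Things in the scene. Friction and masses are not known exactly. Their poses are not given: they have to be found in the camera images.
- frame: Aluminium press frame, fixed. Origin on the bench under its middle; z up. Base plate 100 (x) by 200 (y) by 12 mm. Lock column at y = -40 mm, post 117 mm high at y = +86 mm; between them two bridges, 56 mm wide, 15 mm thick, undersides at 50 and 100 mm, each with a brass-collared vertical bushing of 15 mm bore, in line at x = 0, y = +30 mm. Collars stand 2 mm proud.
- upper_mouth (a point): Centre of the mouth of the upper bushing (top of its collar), 117 mm above the bench. Axes as the frame's.
- lower_under (a point): Centre of the lower end of the lower bushing (underside of the lower bridge), 50 mm above the bench, 38 mm above the base plate's top. Straight below upper_mouth; the lower bushing's collar top is at 67 mm. Axes as the frame's.
- lock_mouth (a point): Centre of the key slot's mouth on the lock cylinder, a steel drum 44 mm wide, top 128 mm above the bench; turns with it, z up. Slot 8.4 mm wide (x), 18 mm long (y), 28 mm deep. A dark shutter arm 24 mm wide points along +y to a disc of 38 mm diameter, centred 70 mm from the drum's axis, 120 to 126 mm above the bench; before turning the disc covers the upper bushing.
- lock (a joint): Angle of the lock cylinder with its shutter, rad. 0 = shutter arm along the frame's +y, over the bushing; grows anticlockwise seen from above (shutter swings towards the frame's -x), stop at 1.5. Starts at 0 to 0.2, stays where it is left (friction 0.06 N m).
- key: Key, 40 g. Origin: centre of the blade's tip; z up along the key. Steel blade 6 mm (x) by 16 mm (y), 24 mm long, stepped narrower in its first 6 mm; above it a black bow 10 mm (x) by 32 mm (y), from 24 to 60 mm. Stands upright, loose, in its block, the bow's underside on the block's top. Fully home, the bow's underside rests on the lock cylinder (bow top 164 mm up).
- key_block: White block, fixed, 50 by 56 mm, 40 mm high, holding the key in a slot in its top. Origin: centre of its underside.
- rod: Guide rod, 0.14 kg. Origin: centre of its lower tip; z up along the rod. Steel shaft 12 mm in diameter, 110 mm long, its last 10 mm tapering to 5.6 mm; on top a black square head 20 by 20 mm (sides along x and y), from 110 to 150 mm above the tip. Stands upright, loose, in its stand, tip 10 mm above the bench.
- rod_stand: White block, fixed, 56 by 56 mm, 60 mm high, with a hole 50 mm deep and 13.5 mm wide for the rod. Origin: centre of its underside. It and the key block may be in each other's places.
- jar: Bystander: glass jar, 60 mm diameter, 100 mm high. Origin: centre of its underside.
- tip_box: Bystander: blue box with yellow tip tray, 80 by 120 mm, 56 mm high. Origin: centre of its underside.
- pipette: Bystander: yellow pipette lying down, about 290 mm long, 26 mm wide, 24 mm high. Origin: on the bench under its middle.
Things that resemble listed ones, but are neither listed nor needed, are in the scene too. Leave any blue look-alike of the key alone. What is meant by the rod is not red, and is the larger of those in its own colour.

How it is judged:
By the outcome, as a careful person would: the job done as asked, in the order asked, and still so for the second after the job is handed in, while the arm keeps its last pose, push and grip.
It also fails if it takes over 69 s, if anything falls off the work surface, if the arm or the gripper's body presses on something with over 40 N, if the wrist force passes 120 N, or if a joint passes its speed limit or range.

ROBOT

A 7-joint arm with a two-finger parallel gripper is mounted at the origin on the work surface. World frame = base frame: x ahead of the robot, y to its left, z up, the work surface at z = 0. Lengths are in mm, angles in rad, forces in N, time in s.
With the tool pointing down it reaches from about 425 to 875 mm from the base axis. Payload 8.4 kg.
Tool frame: the origin (TCP) lies midway between the tips of the shut fingers; the grasp point (between the pads) lies 19 mm behind it; z points along the fingers, y is the line along which they close (so a half turn about z gives the same grasp; the last joint's range is limited). The gripper opens to 87 mm and grips with 3 to 60 N. Pads are 19 mm wide; open, the fingers measure 117 mm over their backs; the gripper's body (75 mm by 190 mm) begins 51 mm behind the grasp point.
Start: joints at [-0.099, 0.333, 0.04, 1.465, -0.013, 1.343, -0.059], TCP at [649.972, -0.012, 222.546] pointing down, gripper open.
Joint ranges: [-2.58, 2.58], [-0.38, 2.09], [-1.3, 1.39], [0.25, 2.4], [-1.5, 4.64], [0.08, 2.09], [-2.65, 2.65]. Speed limits (rad/s): [2.22, 2.22, 2.79, 2.79, 3.14, 3.14, 3.14].

INTERFACE

Orientations are given as a unit quaternion [x, y, z, w].
In Python, from workcell import arm gives the robot as it stands. The module is installed in compiled form; this text tells all that it offers.
- The arm moves only by the shell command python3 -m handwheel 'ROWS'. ROWS is a JSON list of rows, 1 to 8 of them, each of 7 numbers: dx, dy, dz in mm, then a rotation vector rx, ry, rz in rad, then the finger opening in mm; each row shifts and turns the commanded pose from where the row before left it, along the tool's axes as they then stand; what a row does not reach is not made up. A row lasts 1/8 s, in which the tool goes at most 62.5 mm and 0.188 rad, less where a joint would pass 70% of its speed; a pose out of reach is approached as far as the arm can. The fingers move at their own pace and stop on an object; the grip force is fixed at half the most. Time passes only in rows, so rows that do not move let the fingers close. It prints the time, the measured TCP pose, the force, the opening and the grip force at its end.
- arm.get_state(): the state, without advancing time (a new reading comes with each control period).
- arm.get_image(name): name is "scene" or "side" or "wrist"; returns the picture (400x640x3 uint8, red, green, blue); there is no depth.
- arm.get_calibration(name): a dict with "mtx" (3x3 intrinsics, pixels), "origin" and "attitude" of the camera in the world. Camera axes: x right, y up, looking along -z (the intrinsics and any distortion apply to the point x, -y, -z); pixel columns grow to the right and rows downward; lengths in mm; the calibration is good to about 2 mm. The wrist camera is an equidistant fisheye: a pixel r from the principal point sees the ray r / f radians off the axis. A picture is of the moment at which its call begins: read the wrist's pose just before it. get_calibration takes no time and is no camera call; for the wrist camera it gives the pose at the moment of the call.
- arm.job_done(): hands the job in; it is judged then, once.
The state is a dict: "t": time; "q": joint angles; "dq": joint speeds; "effort": joint torques, N m; "tcp_pos": TCP position; "eef_rot": TCP orientation; "contact_force": force on the tool from outside, world axes, zero at the start; "moment": the same for the moment, N m; "gripper_width": finger opening in mm; "grip_force": force on a finger pad.
Only numpy, scipy, OpenCV 4.12 (cv2) and the standard library are available. Lean on these libraries where they do the work, as an engineer would, in place of code of your own. Each camera call takes 0.05 s, during which the arm holds its last target. There are 200 camera calls.

## Working session

There is one attempt and no reset: what is moved stays moved. The work goes in short steps, Python scripts to look and compute and a shell command to move; the robot and the scene stay as the last step left them, time stands still between calls to the robot, and variables do not carry over. Pictures are saved under pics/ and viewed, at most 10 in all, crops included, and the job is handed in when it is done.

```bash
mkdir -p pics; cat > h.py <<'E'
import numpy as np, cv2
from workcell import arm
from scipy.spatial.transform import Rotation as R
def cal(n):
    c=arm.get_calibration(n); a=np.array(c["attitude"],float)
    Rm=R.from_quat(a).as_matrix() if a.size==4 else a.reshape(3,3)
    return np.array(c["mtx"]).reshape(3,3),np.array(c["origin"],float),Rm,c
def grab(n,f):
    im=arm.get_image(n); cv2.imwrite(f,im[:,:,::-1]); return im
def ray(n,u,v,C=None):
    K,o,Rm,c=C or cal(n)
    x=(u-K[0,2])/K[0,0]; y=(v-K[1,2])/K[1,1]
    if n=="wrist":
        r=np.hypot(x,y); s=np.sin(r)/r if r>1e-9 else 1; d=np.array([x*s,-y*s,-np.cos(r)])
    else:
        d=np.array([x,-y,-1.]) 
    return o,Rm@d/np.linalg.norm(d)
def onz(n,u,v,z,C=None):
    o,d=ray(n,u,v,C); return o+d*(z-o[2])/d[2]
def proj(n,P,C=None):
    K,o,Rm,c=C or cal(n); p=Rm.T@(np.array(P)-o); x,y,z=p[0],-p[1],-p[2]
    if n=="wrist":
        r=np.hypot(x,y); th=np.arctan2(r,z); k=th/r if r>1e-9 else 1/z; return K[0,0]*x*k+K[0,2],K[1,1]*y*k+K[1,2]
    return K[0,0]*x/z+K[0,2],K[1,1]*y/z+K[1,2]
E
python3 - <<'E'
from h import *
for n in("scene","side","wrist"):
    K,o,Rm,c=cal(n); print(n,c.keys(),K.tolist(),o,c["attitude"])
    print({k:v for k,v in c.items() if k not in("mtx","origin","attitude")})
    grab(n,f"pics/{n}0.png")
print(arm.get_state())
E
```

```text
scene dict_keys(['mtx', 'origin', 'attitude']) [[463.4175200169317, 0.0, 318.5688503496065], [0.0, 463.4175200169317, 197.7807112368719], [0.0, 0.0, 1.0]] [1286.57633383 -104.28973043  559.79352233] [0.35048623 0.33411612 0.60785345 0.62931709]
{}
side dict_keys(['mtx', 'origin', 'attitude']) [[514.7071530838311, 0.0, 320.1150976788763], [0.0, 514.7071530838311, 197.20111201210273], [0.0, 0.0, 1.0]] [249.93463851 525.68195361 869.42366277] [-0.08694291  0.33708419  0.9088127  -0.2299449 ]
{}
wrist dict_keys(['mtx', 'origin', 'attitude']) [[309.70691628693146, 0.0, 317.4865716312333], [0.0, 309.70691628693146, 204.37123243903852], [0.0, 0.0, 1.0]] [649.09688429  65.85660659 382.32522098] [-1.23249647e-01  7.88163098e-04 -8.69447573e-05  9.92375381e-01]
{}
{'t': 0.15, 'q': array([-0.09919532,  0.33370866,  0.03988957,  1.46606507, -0.01338537,
        1.34328191, -0.05850889]), 'dq': array([-2.21290707e-04, -3.69470903e-03,  1.33410779e-03, -1.92771305e-03,
        3.90701612e-04,  5.57847115e-04,  6.86530192e-05]), 'effort': array([ 1.24259990e-03, -6.56844234e+01,  1.33660264e+00, -4.04110801e+01,
       -5.95439016e-02,  4.17590642e-02, -1.22402304e-05]), 'tcp_pos': array([ 6.49642405e+02, -3.94014491e-02,  2.21891127e+02]), 'eef_rot': array([ 7.07120690e-01,  7.07092618e-01, -4.55802900e-04, -3.88028170e-04]), 'contact_force': array([-0.07606345, -0.05989952, -0.23975997]), 'moment': array([ 0.0442682 , -0.02373494, -0.00418173]), 'grip_force': 0.0, 'gripper_width': 87.19911911481418}
```

View pics/scene0.png

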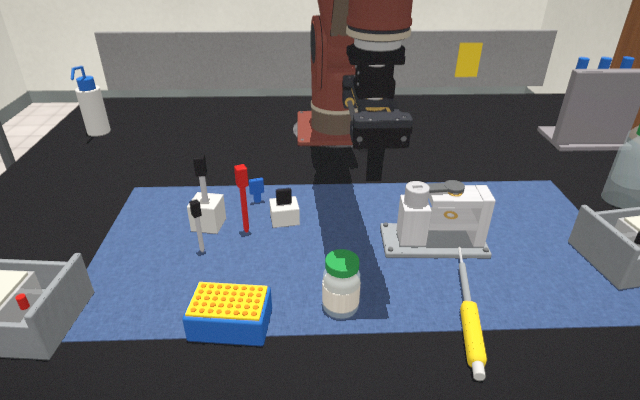

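View pics/side0.png

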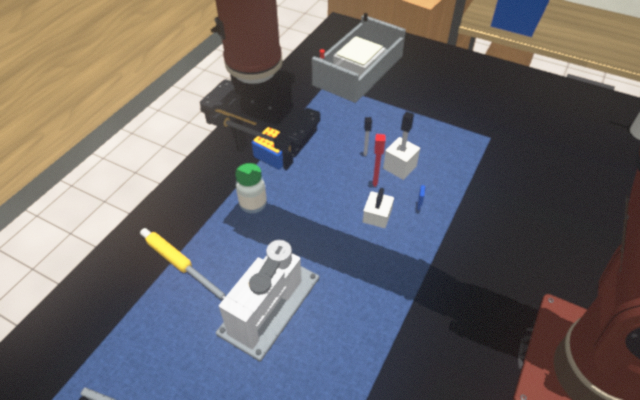

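View pics/wrist0.png

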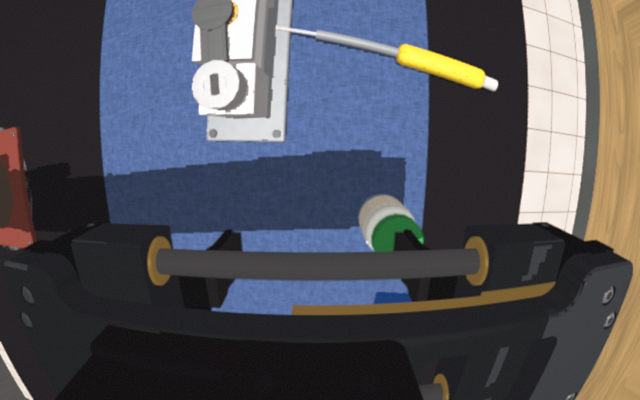

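Scene view: the key stands in the white block at (284,208), with the blue look-alike at (257,190). There are three rod-like things: a black head in the white stand at (203,190), a smaller black head at (197,225), and a red one at (243,195). The frame's drum is at (417,190). The wrist view shows the drum at (218,85), its slot, and the disc at (212,12). The rod is the one in the stand, since it is the larger of the two black-headed ones. I'll confirm both choices in a crop.

```bash
python3 - <<'E'
from h import *
a=cv2.imread("pics/scene0.png")[145:265,175:315]; b=cv2.imread("pics/side0.png")[100:240,345:445]; w=cv2.imread("pics/wrist0.png")[0:150,180:300]
r=lambda i,s:cv2.resize(i,None,fx=s,fy=s,interpolation=cv2.INTER_CUBIC)
c=np.zeros((600,800,3),np.uint8)
for i,s,x,y in((a,3,0,0),(b,3.6,425,0),(w,1.6,0,360)):
    q=r(i,s);q=q[:600-y,:800-x]; c[y:y+q.shape[0],x:x+q.shape[1]]=q
cv2.imwrite("pics/crop1.png",c)
# rough positions
print("drum",onz("wrist",218,85,128),"disc",onz("wrist",212,12,126))
print("keytop",onz("scene",284,192,76),onz("side",380,193,76))
print("rodtop",onz("scene",200,160,160),onz("side",407,118,160))
E
```

```text
drum [565.45856264 104.80428388 128.        ] disc [557.19106172 173.50839147 126.        ]
keytop [ 491.4955457  -140.88608181   76.        ] [ 475.20986343 -142.23988339   76.        ]
rodtop [ 510.48264623 -293.64003956  160.        ] [ 487.17268551 -289.53814073  160.        ]
```

View pics/crop1.png

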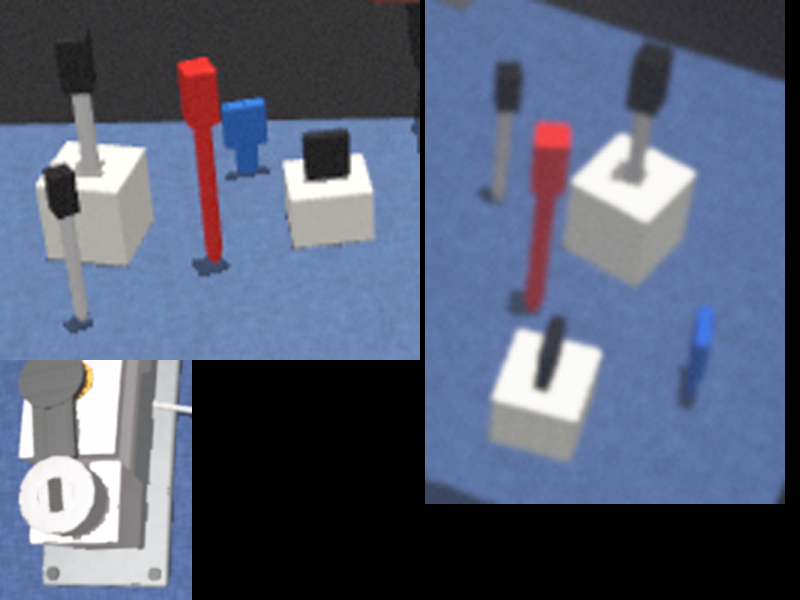

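The crop confirms it: the black key in its block is our key, and the blue one standing nearby is left alone. The black-headed rod in the white stand is clearly larger than the free black one. Next I'll move to look at the key from close by.

```bash
python3 -m handwheel '[[-35,-28,0,0,0,0,87],[-35,-28,0,0,0,0,87],[-35,-28,0,0,0,0,87],[-35,-28,0,0,0,0,87],[-35,-28,0,0,0,0,87],[-35,-28,0,0,0,0,87],[0,0,0,0,0,0,87],[0,0,0,0,0,0,87]]'
python3 - <<'E'
from h import *
s=arm.get_state();print(s["tcp_pos"],s["eef_rot"])
C=cal("wrist");im=grab("wrist","pics/w1.png")
print(proj("wrist",(480,-141,76),C))
E
```

```text
t: 1.15
tcp_pos: [482.2, -209.4, 222.5]
eef_rot: [0.707, 0.707, 0.0, -0.0]
contact_force: [0.5, 0.4, -0.4]
gripper_width: 87.2
grip_force: 0.0
[ 482.21650458 -209.43848985  222.50803146] [ 7.07053058e-01  7.07160458e-01  2.09282882e-04 -1.21771340e-04]
(np.float64(315.951516548933), np.float64(125.34177464983362))
```

View pics/w1.png

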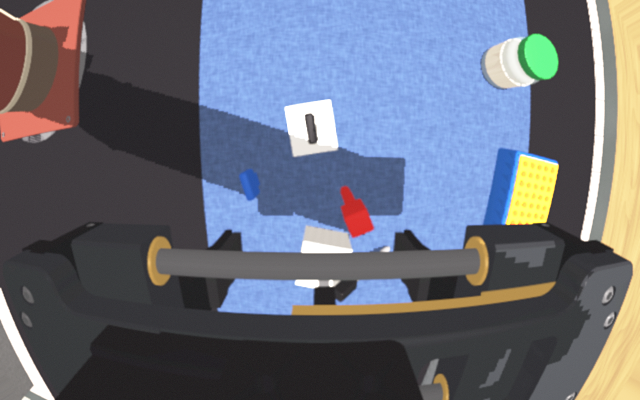

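The wrist view shows the key bow at (311,128) in its white block (311,128), the red rod at (355,210) and the rod stand at (325,240). Now I'll measure the key's centre and yaw.

```bash
cat >> h.py <<'E'
def rect(n,mask,z,C):
    cs,_=cv2.findContours(mask.astype(np.uint8),cv2.RETR_EXTERNAL,cv2.CHAIN_APPROX_NONE)
    c=max(cs,key=cv2.contourArea)
    P=np.array([onz(n,u,v,z,C)[:2] for u,v in c[:,0]],np.float32)
    m=c.reshape(-1,2).mean(0); (x,y),(w,h),a=cv2.minAreaRect(P)
    if w<h: a-=90
    return (x,y),(max(w,h),min(w,h)),a,m,P
E
python3 - <<'E'
from h import *
s=arm.get_state()
C=cal("wrist");im=arm.get_image("wrist").astype(int)
g=im.max(2)
m=np.zeros(g.shape,bool);m[105:152,292:332]=1
print("bow",rect("wrist",m&(g<75),76,C)[:4])
m=np.zeros(g.shape,bool);m[85:170,270:350]=1
print("blocktop",rect("wrist",m&(im.min(2)>190),40,C)[:4])
# triangulate w/ side & scene for check: bow dark blobs
for n,(u0,v0,u1,v1) in (("scene",(274,185,296,207)),("side",(370,183,388,210))):
    C2=cal(n);i2=arm.get_image(n).astype(int);m=np.zeros(i2.shape[:2],bool);m[v0:v1,u0:u1]=1
    r=rect(n,m&(i2.max(2)<70),58,C2);print(n,r[3],"at58",onz(n,*r[3],58,C2))
# drum from first wrist picture not same calib; skip
E
```

```text
bow ((477.7973327636719, -146.62640380859375), (4.95794677734375, 0.982666015625), 89.99911499023438, array([313.7, 131.5]))
blocktop ((474.3753662109375, -142.6697235107422), (57.30997848510742, 52.8377685546875), -81.49230575561523, array([311.03763441, 127.29032258]))
scene [283.35185185 195.74074074] at58 [ 476.63790362 -143.20185963   58.        ]
side [379.58333333 197.        ] at58 [ 476.55072469 -146.85833992   58.        ]
```

```bash
python3 - <<'E'
from h import *
C=cal("wrist");im=cv2.imread("pics/w1.png")[:,:,::-1].astype(int);g=im.max(2)
print(g[108:150:3,300:324:2])
m=np.zeros(g.shape,bool);m[108:150,298:326]=1
for t in(100,130):print("bow",rect("wrist",m&(g<t),76,C)[:4])
E
```

```text
[[255 255 255 255 255 255 255 255 255 255 255 255]
 [255 255 255 255 255 255 255 255 255 255 255 255]
 [255 255 255 161 113 101 231 255 255 255 255 255]
 [255 255 255  90 113 120  77 247 255 255 255 255]
 [255 255 255  85 110 118  88 227 255 255 255 255]
 [255 255 255 104 106 114  96 174 255 255 255 255]
 [255 255 255 192  96 114 104  85 230 255 255 255]
 [255 255 255 255  92 113 100  65 205 255 255 255]
 [255 255 255 255 106 106 100  73 182 255 255 255]
 [255 255 255 255 156 105  99  81 138 255 255 255]
 [253 254 254 255 212  98  98  80  77 255 255 255]
 [237 236 235 234 144  66  88  74 126 255 255 255]
 [237 237 236 237 228 198 197 210 233 255 255 255]
 [237 236 237 236 236 236 237 236 236 236 236 236]]
bow ((475.1643371582031, -143.5515899658203), (27.6876163482666, 7.505805969238281), -81.18406391143799, array([310.5045045 , 128.17117117]))
bow ((475.3128356933594, -143.5306854248047), (29.344219207763672, 8.112203598022461), -81.18597793579102, array([310.86363636, 128.48484848]))
```

```bash
python3 - <<'E'
from h import *
C=cal("wrist")
print("redbase",onz("wrist",345,188,0,C),onz("scene",245,233,0),"redtop",onz("wrist",358,230,150,C),onz("side",380,137,150))
print("blue",onz("wrist",247,178,30,C),onz("scene",257,190,30))
E
python3 -m handwheel '[[30,-3,0,0,0,-0.154,60],[36,-4,0,0,0,0,60],[0,0,0,0,0,0,60],[0,0,0,0,0,0,60]]'
```

```text
redbase [ 516.47653197 -218.23766265    0.        ] [ 524.07427888 -221.49681952    0.        ] redtop [ 514.16155862 -222.87206409  150.        ] [ 516.74178996 -219.62878023  150.        ]
blue [ 399.01450416 -200.2791614    30.        ] [ 405.69355656 -204.15207085   30.        ]
t: 1.85
tcp_pos: [469.8, -145.1, 222.6]
eef_rot: [0.65, 0.76, -0.0, 0.0]
contact_force: [-0.2, 0.9, 0.4]
gripper_width: 61.4
grip_force: 0.0
```

```bash
python3 -m handwheel '[[0.7,5.7,50,0,0,0,50],[0,0,50,0,0,0,50],[0,0,50,0,0,0,40],[0,0,20,0,0,0,40],[0,0,7.5,0,0,0,40],[0,0,0,0,0,0,40]]'
python3 -m handwheel '[[0,0,0,0,0,0,0],[0,0,0,0,0,0,0],[0,0,0,0,0,0,0],[0,0,0,0,0,0,0]]'
```

```text
t: 2.6
tcp_pos: [475.3, -144.0, 45.2]
eef_rot: [0.651, 0.759, -0.0, 0.0]
contact_force: [0.4, 0.3, 0.0]
gripper_width: 39.8
grip_force: 0.0
t: 3.1
tcp_pos: [475.2, -143.5, 45.3]
eef_rot: [0.651, 0.759, 0.0, 0.0]
contact_force: [0.1, -0.0, 2.7]
gripper_width: 9.8
grip_force: 30.0
```

```bash
python3 -m handwheel '[[0,0,-25,0,0,0,0],[0,0,-40,0,0,0,0],[0,0,-60,0,0,0,0],[0,0,-50,0,0,0,0],[53,38.5,0,0,0,0,0],[53,38.5,0,0,0,0,0],[53,38.5,0,0,0,0,0],[0,0,0,0,0,0,0]]'
python3 -m handwheel '[[0,0,0,0,0,0,0]]'
python3 - <<'E'
from h import *
s=arm.get_state();print(s["tcp_pos"],s["eef_rot"])
C=cal("wrist");im=grab("wrist","pics/w2.png")
grab("side","pics/side2.png");grab("scene","pics/scene2.png")
cv2.imwrite("pics/w2c.png",cv2.resize(cv2.imread("pics/w2.png")[0:300,150:550],None,fx=2,fy=2,interpolation=cv2.INTER_CUBIC))
E
```

```text
t: 4.1
tcp_pos: [561.5, 29.4, 219.5]
eef_rot: [0.648, 0.762, 0.001, -0.001]
contact_force: [0.9, -0.8, -1.6]
gripper_width: 9.4
grip_force: 30.0
t: 4.22
tcp_pos: [560.4, 23.0, 219.7]
eef_rot: [0.651, 0.759, -0.001, -0.0]
contact_force: [0.0, -0.3, -0.8]
gripper_width: 10.0
grip_force: 30.0
[560.43880836  23.02052448 219.69155599] [ 6.50520122e-01  7.59488841e-01 -5.04299572e-04 -1.30065753e-04]
```

View pics/w2c.png

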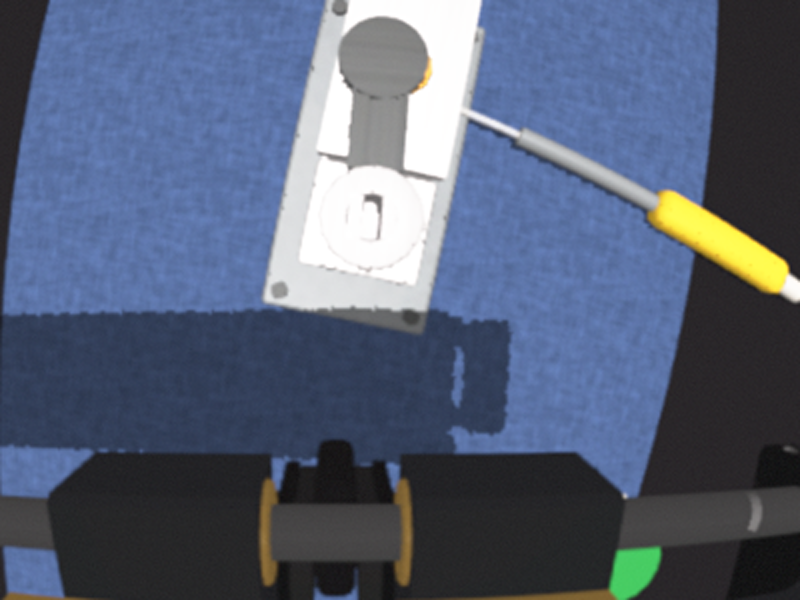

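Crop of the wrist view: the drum is at (371,217), radius about 51, with the slot at its centre. The disc is at (384,57), and a sliver of brass collar shows to its right. The plate's lower edge runs (265,300)–(425,332).

```bash
python3 - <<'E'
from h import *
C=cal("wrist");im=cv2.imread("pics/w2.png");g=cv2.cvtColor(im,cv2.COLOR_BGR2GRAY)
cr=g[70:150,295:380]
b=cv2.resize(cr,None,fx=8,fy=8,interpolation=cv2.INTER_CUBIC)
c=cv2.HoughCircles(cv2.GaussianBlur(b,(0,0),4),cv2.HOUGH_GRADIENT,1,400,param1=60,param2=20,minRadius=170,maxRadius=240)
print("hough",c)
for x,y,r in c[0][:2]:
    u,v=295+x/8-.44,70+y/8-.44; p=onz("wrist",u,v,128,C); q=onz("wrist",u+r/8,v,128,C); print("drum",u,v,p,"R",np.hypot(*(p-q)[:2]))
# slot
m=np.zeros(g.shape,bool);m[94:124,324:348]=1
print(g[94:124:2,324:348:2])
for t in(200,225): print("slot",rect("wrist",m&(g<t),128,C)[:4])
# disc
m=np.zeros(g.shape,bool);m[5:52,315:368]=1
hsv=cv2.cvtColor(im,cv2.COLOR_BGR2HSV)
r=rect("wrist",m&(g<120)&(hsv[...,1]<60)&(np.arange(400)[:,None]<46),126,C);P=r[4]
(ex,ey),(a,b2),_=cv2.fitEllipse(P);print("disc",ex,ey,a,b2)
for u,v in((339,7),(279,290),(411,318),(478,35)): print("bolt",onz("wrist",150+u/2,v/2,12,C))
for u,v in((265,300),(425,332),(483,30)): print("corner",onz("wrist",150+u/2,v/2,12,C))
E
```

```text
hough NoneTraceback (most recent call last):
  File "<stdin>", line 7, in <module>
TypeError: 'NoneType' object is not subscriptable
```

```bash
python3 - <<'E'
from h import *
C=cal("wrist");im=cv2.imread("pics/w2.png");g=cv2.cvtColor(im,cv2.COLOR_BGR2GRAY)
print(g[94:124:2,322:350:2])
m=np.zeros(g.shape,bool);m[94:124,324:348]=1
for t in(200,225,238): print("slot",rect("wrist",m&(g<t),128,C)[:4])
m=np.zeros(g.shape,bool);m[5:50,315:368]=1
hsv=cv2.cvtColor(im,cv2.COLOR_BGR2HSV)
k=m&(g<130)&(hsv[...,1]<60)&(np.arange(400)[:,None]<46)
P=rect("wrist",k,126,C)[4]
print("disc",cv2.minEnclosingCircle(P))
for u,v in((339,7),(279,290),(411,318),(478,35)): print("bolt",onz("wrist",150+u/2,v/2,12,C))
for u,v in((265,300),(425,332),(483,30)): print("corner",onz("wrist",150+u/2,v/2,12,C))
# drum edge: radial rays from (335.5,108)
e=[]
G=cv2.GaussianBlur(g,(0,0),.7).astype(float)
for a in np.arange(0,2*np.pi,.1):
    rr=np.arange(21,30,.25);v=cv2.remap(G.astype(np.float32),(335.5+rr*np.cos(a)).astype(np.float32)[None],(108.5+rr*np.sin(a)).astype(np.float32)[None],1)[0]
    d=np.abs(np.gradient(v));i=d.argmax()
    if d[i]>4: e.append(onz("wrist",335.5+rr[i]*np.cos(a),108.5+rr[i]*np.sin(a),128,C)[:2])
e=np.array(e)
for _ in range(4):
    A=np.c_[2*e,np.ones(len(e))];s=np.linalg.lstsq(A,(e**2).sum(1),rcond=None)[0];R0=np.sqrt(s[2]+s[0]**2+s[1]**2)
    res=np.abs(np.hypot(*(e-s[:2]).T)-R0);print("drum",s[:2],R0,len(e),np.median(res));e=e[res<max(1.0,2*np.median(res))]
E
```

```text
[[253 253 253 253 253 254 254 253 254 254 254 254 253 252]
 [253 254 254 254 252 246 235 212 245 252 254 254 253 253]
 [253 254 255 254 254 167 110 110 118 165 249 254 254 253]
 [253 253 254 254 254 173 156 140 112 138 252 254 254 254]
 [253 249 254 254 252 246 254 254 164 139 251 253 253 254]
 [251 244 254 254 252 249 254 255 202 149 255 253 253 252]
 [250 249 254 254 254 253 254 254 233 169 255 254 253 253]
 [245 253 254 254 252 254 254 254 250 182 255 254 254 251]
 [246 253 254 254 251 254 254 254 249 198 254 254 253 251]
 [252 254 254 254 253 254 254 254 243 209 254 253 253 253]
 [253 254 254 254 254 253 254 254 233 219 254 254 253 253]
 [254 255 254 254 253 253 254 254 216 231 254 253 253 254]
 [254 255 254 253 248 252 253 253 203 235 253 254 254 254]
 [253 253 253 253 251 244 238 237 236 249 254 255 254 254]
 [253 253 253 254 254 254 253 253 254 254 254 253 253 253]]
slot ((561.8618774414062, 105.2631607055664), (18.05735206604004, 6.454634189605713), -81.19234657287598, array([338.03636364, 106.03636364]))
slot ((562.1951293945312, 105.72265625), (18.861907958984375, 7.2615742
[... 194 characters left out ...]
, 106.8       ]))
disc ((557.9652099609375, 188.85302734375), 9.473135948181152)
bolt [528.36777855 241.90780828  12.        ]
bolt [519.7530053   61.78146722  12.        ]
bolt [600.16792888  57.16558905  12.        ]
bolt [614.24581419 239.79551564  12.        ]
corner [512.27430935  54.67977351  12.        ]
corner [610.02117604  50.1861007   12.        ]
corner [616.92559064 244.03823417  12.        ]
drum [562.3512171  103.83842183] 22.90094604741693 22 0.61685246892179
drum [562.0270475  103.61013816] 22.84957420433181 20 0.3374620938632624
drum [561.88964633 103.5164297 ] 22.825786241487116 19 0.275818960752531
drum [561.70018676 103.51402619] 22.792894263815086 18 0.25233151710689405
```

The arm was still settling when I took that picture, so its calibration doesn't match. I'll repeat the measurement at rest.

```bash
python3 -m handwheel '[[0,0,0,0,0,0,0],[0,0,0,0,0,0,0],[0,0,0,0,0,0,0],[0,0,0,0,0,0,0]]'|sed -n 2p
cat > m.py <<'E'
from h import *
s=arm.get_state();print(s["tcp_pos"],s["eef_rot"],abs(s["dq"]).max())
C=cal("wrist");im=grab("wrist","pics/w3.png")[:,:,::-1].copy();g=cv2.cvtColor(im,cv2.COLOR_BGR2GRAY)
hsv=cv2.cvtColor(im,cv2.COLOR_BGR2HSV)
# shutter = dark grey
k=((g<140)&(g>40)&(hsv[...,1]<50)).astype(np.uint8);k[100:]=0;k[:,:300]=0;k[:,400:]=0
n,l,st,ce=cv2.connectedComponentsWithStats(k);i=1+st[1:,4].argmax();print("shutter",st[i],ce[i])
o=cv2.morphologyEx((l==i).astype(np.uint8),cv2.MORPH_OPEN,cv2.getStructuringElement(2,(33,33)))
cs,_=cv2.findContours(o,0,1);c=max(cs,key=cv2.contourArea);P=np.array([onz("wrist",u,v,126,C)[:2] for u,v in c[:,0]],np.float32)
dc=cv2.minEnclosingCircle(P);print("disc",dc)
# drum: white pixel edge via radial rays
u0,v0=proj("wrist",(562,104,128),C);print(u0,v0)
cv2.imwrite("pics/w3c.png",cv2.resize(im[0:200,230:430],None,fx=3,fy=3,interpolation=cv2.INTER_CUBIC))
E
python3 m.py
```

```text
tcp_pos: [560.6, 23.3, 220.1]
[560.60140481  23.26173652 220.05299169] [ 6.50680390e-01  7.59351716e-01 -3.00441874e-05 -2.94027094e-05] 0.0023424594333958442
shutter [ 320    9   43   62 1303] [341.40598619  29.6362241 ]Traceback (most recent call last):
  File "m.py", line 9, in <module>
    cs,_=cv2.findContours(o,0,1);c=max(cs,key=cv2.contourArea);P=np.array([onz("wrist",u,v,126,C)[:2] for u,v in c[:,0]],np.float32)
                                   ~~~^^^^^^^^^^^^^^^^^^^^^^^^
ValueError: max() iterable argument is empty
```

```bash
python3 - <<'E'
from h import *
C=cal("wrist");im=cv2.imread("pics/w3.png")
print("cam",C[1],C[3]["attitude"])
c=np.zeros((600,800,3),np.uint8)
a=cv2.resize(im[0:170,265:405],None,fx=3,fy=3,interpolation=cv2.INTER_CUBIC);c[:510,:420]=a
s=cv2.imread("pics/scene2.png")[170:260,370:500];c[:261,423:800]=cv2.resize(s,(377,261),interpolation=cv2.INTER_CUBIC) # x2.9
s=cv2.imread("pics/side2.png")[230:360,210:330];c[265:600,423:732]=cv2.resize(s,(309,335),interpolation=cv2.INTER_CUBIC) # x2.577
cv2.imwrite("pics/m3.png",c)
E
```

```text
cam [549.72480714  88.39589387 380.63697896] [-0.12282699 -0.00941113  0.07615305  0.98945726]
```

View pics/m3.png

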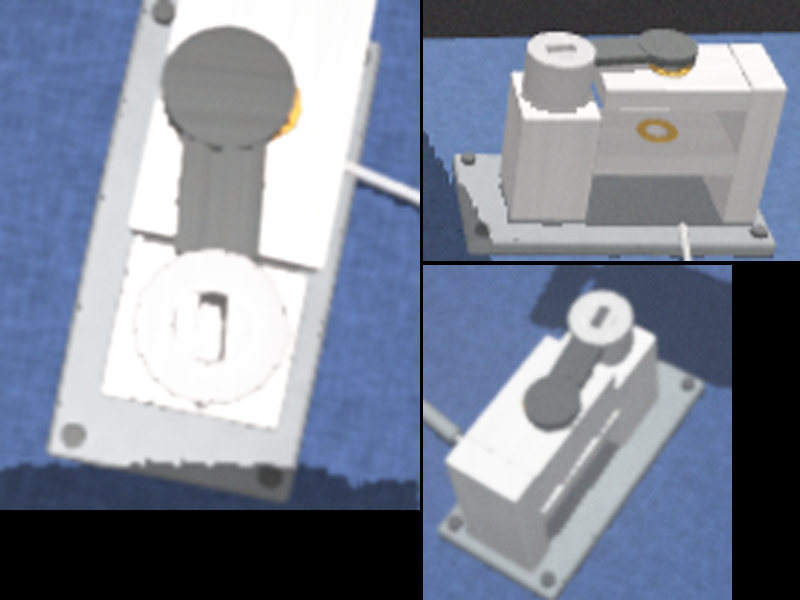

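Wrist (left): drum at (211,328), radius 77, slot roughly along the image's vertical. Disc at (229,87), collar sliver on its right. Scene: drum top (562,50), disc (668,46), both bushings in view. Side: drum top (600,317), disc (551,400).

```bash
python3 - <<'E'
from h import *
W=lambda x,y:("wrist",265+x/3-.33,y/3-.33); S=lambda x,y:("scene",370+(x-423)/2.9-.33,170+y/2.9-.33); D=lambda x,y:("side",210+(x-423)/2.577-.3,230+(y-265)/2.577-.3)
def tri(obs):
    A=0;b=0
    for o in obs:
        p,d=ray(*o);M=np.eye(3)-np.outer(d,d);A=A+M;b=b+M@p
    return np.linalg.solve(A,b)
for nm,z,obs in(("drum",128,(W(211,328),S(562,50),D(600,317))),("disc",126,(W(229,87),S(668,45),D(552,398)))):
    print(nm,[onz(*o,z).round(1)[:2] for o in obs],"tri",tri(obs).round(1),"tri fixed cams",tri(obs[1:]).round(1))
for nm,obs in(("LLcorner",(W(50,453),S(470,241),)),("LRcorner wrist",(W(290,500),)),("bolts",(W(73,434),)),("b2",(W(270,477),)),("b3",(W(163,12),)),("bolt side near",(D(688,384),)),("bolt side",(D(454,524),)),("bolt side",(D(547,580),)),("bolt sc",(S(468,160),)),("bolt sc",(S(482,230),)),("bolt sc",(S(760,230),))):
    print(nm,[onz(*o,12).round(1)[:2] for o in obs])
E
```

```text
drum [array([561.3, 105.9]), array([566.1, 106.4]), array([562.6, 106.6])] tri [562.4 106.5 126.5] tri fixed cams [563.3 106.6 126.7]
disc [array([555.8, 175.1]), array([558.4, 176.4]), array([557.5, 174.7])] tri [556.9 175.6 125.8] tri fixed cams [557.8 175.7 126.1]
LLcorner [array([511.2,  55.2]), array([610.8,  50.5])]
LRcorner wrist [array([608.9,  51.3])]
bolts [array([519.2,  64. ])]
b2 [array([599.3,  59.1])]
b3 [array([527.6, 243.1])]
bolt side near [array([521. ,  61.9])]
bolt side [array([609.5, 239.2])]
bolt side [array([530. , 242.9])]
bolt sc [array([521. ,  63.6])]
bolt sc [array([599.7,  60.2])]
bolt sc [array([605.3, 242.4])]
```

All three views agree on the drum at (562.5, 106.4), the disc 69 mm away (70 given), and a slot yaw of about +4.6°. I'll bring the key over the slot.

```bash
python3 -m handwheel '[[41,7.3,0,0,0,0,0],[40.8,7.3,0,0,0,0,0],[0,0,25,0,0,0.074,0],[0,0,22,0,0,0,0],[0,0,0,0,0,0,0],[0,0,0,0,0,0,0],[0,0,0,0,0,0,0],[0,0,0,0,0,0,0]]'
python3 - <<'E'
from h import *
s=arm.get_state();print(s["tcp_pos"],s["eef_rot"],s["contact_force"],np.degrees(2*np.arctan2(s["eef_rot"][1],s["eef_rot"][0]))-90)
c=np.zeros((600,800,3),np.uint8)
a=grab("scene","pics/scene4.png")[:,:,::-1][110:230,370:490];c[:480,:400]=cv2.resize(a,(400,400*120//120),interpolation=2).repeat(1,0)[:480] if False else cv2.resize(a,(400,480),interpolation=2)
b=grab("side","pics/side4.png")[:,:,::-1][180:300,230:330];c[:480,400:800]=cv2.resize(b,(400,480),interpolation=2)
cv2.imwrite("pics/m4.png",c)
E
```

```text
t: 5.92
tcp_pos: [562.9, 106.4, 173.8]
eef_rot: [0.678, 0.735, 0.001, 0.0]
contact_force: [-0.2, 0.3, -0.5]
gripper_width: 9.6
grip_force: 30.0
[562.91649009 106.42949284 173.82519622] [6.78328555e-01 7.34758481e-01 5.04135390e-04 3.01720623e-04] [-0.19090765  0.30111351 -0.46809006] 4.573645473869703
```

View pics/m4.png

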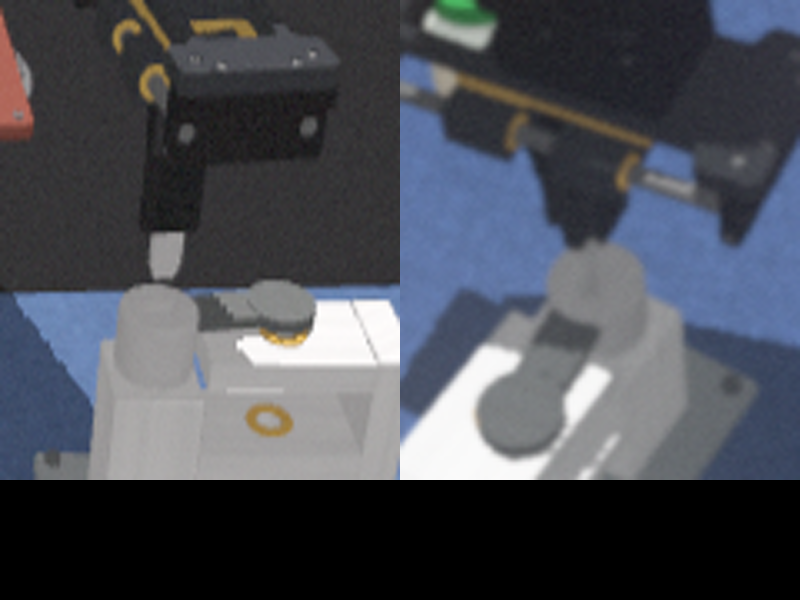

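The key hangs over the drum. In the scene crop the blade tip is at (164,278) and the blade's top at (168,233); in the side crop the drum top is at (596,285). I'll check the tip's sideways offset.

```bash
python3 - <<'E'
from h import *
print("tip expected",proj("scene",(562.9,106.4,144.5)),"drumtop expected",proj("scene",(562.5,106.4,128)))
im=cv2.imread("pics/scene4.png");g=cv2.cvtColor(im,cv2.COLOR_BGR2GRAY)
for v in range(168,182): 
    r=g[v,408:434].astype(int); k=np.where(r>90)[0]; print(v,(408+k.min(),408+k.max()) if len(k) else None)
for z,v in((164,169),(150,175)): print(proj("scene",(562.9,106.4-8,z)),proj("scene",(562.9,106.4+8,z)))
# drum side extents
for v in range(192,203,3):
    r=g[v,395:440].astype(int);print(v,r.tolist())
E
```

```text
tip expected (np.float64(418.30039867697286), np.float64(178.2002790801604)) drumtop expected (np.float64(417.1739101379831), np.float64(185.91932012267785))
168 (np.int64(416), np.int64(424))
169 (np.int64(415), np.int64(424))
170 (np.int64(415), np.int64(424))
171 (np.int64(415), np.int64(424))
172 (np.int64(415), np.int64(424))
173 (np.int64(415), np.int64(424))
174 (np.int64(415), np.int64(424))
175 (np.int64(415), np.int64(423))
176 (np.int64(415), np.int64(423))
177 (np.int64(415), np.int64(423))
178 (np.int64(415), np.int64(422))
179 (np.int64(416), np.int64(421))
180 None
181 (np.int64(410), np.int64(420))
(np.float64(415.1751963698896), np.float64(168.79212165038533)) (np.float64(424.03154545468357), np.float64(168.67462049366785))
(np.float64(414.2744081347109), np.float64(175.61434481126042)) (np.float64(423.0527794518588), np.float64(175.49333382197574))
192 [130, 132, 132, 132, 132, 131, 129, 129, 131, 133, 136, 140, 145, 147, 148, 149, 148, 151, 149, 152, 152, 153, 153, 153, 152, 152, 152, 152, 155, 154, 153, 151, 151, 148, 112, 84, 94, 97, 98, 97, 111, 111, 113, 114, 130]
195 [134, 133, 129, 131, 134, 147, 158, 158, 161, 150, 141, 143, 144, 146, 148, 147, 151, 153, 153, 154, 151, 150, 151, 152, 153, 153, 153, 154, 152, 151, 152, 149, 148, 145, 150, 150, 154, 160, 160, 159, 160, 162, 159, 159, 160]
198 [134, 134, 134, 133, 137, 151, 162, 166, 165, 142, 141, 143, 145, 148, 145, 150, 152, 152, 153, 154, 154, 153, 153, 154, 153, 154, 152, 153, 152, 152, 150, 148, 147, 140, 149, 149, 149, 156, 161, 162, 161, 162, 161, 164, 160]
201 [136, 131, 132, 131, 140, 151, 154, 161, 164, 152, 145, 145, 144, 149, 148, 152, 152, 151, 152, 155, 154, 151, 153, 153, 154, 152, 154, 154, 153, 150, 150, 147, 142, 141, 135, 147, 148, 150, 159, 164, 165, 164, 164, 164, 164]
```

The key sits centred in the grip to within 0.5 mm. Lowering, feeling for contact.

```bash
python3 -m handwheel '[[0,0,12,0,0,0,0],[0,0,3,0,0,0,0],[0,0,2,0,0,0,0],[0,0,2,0,0,0,0],[0,0,1,0,0,0,0],[0,0,0,0,0,0,0]]'
```

```text
t: 6.78
tcp_pos: [562.6, 106.4, 153.1]
eef_rot: [0.678, 0.735, 0.0, 0.0]
contact_force: [-0.4, -0.5, 0.1]
gripper_width: 9.5
grip_force: 30.0
```

```bash
python3 -m handwheel '[[0,0,3,0,0,0,0],[0,0,3,0,0,0,0],[0,0,3,0,0,0,0],[0,0,0,0,0,0,0]]'
```

```text
t: 7.28
tcp_pos: [562.3, 106.3, 143.7]
eef_rot: [0.678, 0.735, -0.0, -0.0]
contact_force: [0.1, -0.0, 0.1]
gripper_width: 9.4
grip_force: 30.0
```

```bash
python3 -m handwheel '[[0,0,3,0,0,0,0],[0,0,3,0,0,0,0],[0,0,2,0,0,0,0],[0,0,2,0,0,0,0],[0,0,2,0,0,0,0],[0,0,0,0,0,0,0],[0,0,0,0,0,0,0]]'
```

```text
t: 8.15
tcp_pos: [562.6, 106.4, 133.3]
eef_rot: [0.678, 0.735, 0.0, 0.0]
contact_force: [-4.7, -0.8, 10.6]
gripper_width: 9.8
grip_force: 30.0
```

The key is home: it stopped at the predicted height with about 10 N. Turning anticlockwise now (tool rz negative).

```bash
python3 -m handwheel '[[0,0,-0.5,0,0,-0.08,0],[0,0,0,0,0,-0.12,0],[0,0,0,0,0,-0.16,0],[0,0,0,0,0,-0.16,0],[0,0,0,0,0,0,0]]'
python3 -c "
from h import *;s=arm.get_state();print(s['q'],s['moment'],np.degrees(2*np.arctan2(s['eef_rot'][1],s['eef_rot'][0]))-90)"
```

```text
t: 8.78
tcp_pos: [562.7, 106.3, 133.3]
eef_rot: [0.466, 0.885, 0.0, 0.0]
contact_force: [-2.3, -0.1, 6.9]
gripper_width: 9.8
grip_force: 30.0
[-0.13454436  0.24871947 -0.15050177  1.76297944  0.04095503  1.13232348
  0.30432956] [-0.19621194  0.50106587  0.00696691] 34.50264996862086
```

```bash
python3 -m handwheel '[[0,0,0,0,0,-0.16,0],[0,0,0,0,0,-0.16,0],[0,0,0,0,0,-0.16,0],[0,0,0,0,0,-0.16,0],[0,0,0,0,0,-0.16,0],[0,0,0,0,0,0,0],[0,0,0,0,0,0,0]]'
python3 - <<'E'
from h import *;s=arm.get_state();print(s['moment'],s["q"][6],np.degrees(2*np.arctan2(s['eef_rot'][1],s['eef_rot'][0]))-90)
E
```

```text
t: 9.65
tcp_pos: [563.1, 106.7, 133.3]
eef_rot: [0.087, 0.996, 0.0, 0.001]
contact_force: [-1.2, 0.7, 5.4]
gripper_width: 9.5
grip_force: 30.0
[0.27913326 0.02116788 0.05245242] 1.0758322921978585 79.98112154666077
```

```bash
python3 -m handwheel '[[0,0,0.5,0,0,-0.06,0],[0,0,0,0,0,-0.03,0],[0,0,0,0,0,0,0],[0,0,0,0,0,0,0]]'
python3 - <<'E'
from h import *;s=arm.get_state();print(s['moment'],np.degrees(2*np.arctan2(s['eef_rot'][1],s['eef_rot'][0]))-90)
E
python3 -m handwheel '[[0,0,0,0,0,0,30],[0,0,0,0,0,0,30],[0,0,0,0,0,0,30]]'
```

```text
t: 10.15
tcp_pos: [563.2, 106.8, 133.3]
eef_rot: [0.042, 0.999, 0.0, 0.001]
contact_force: [-1.8, 0.2, 9.7]
gripper_width: 9.9
grip_force: 30.0
[0.20854728 0.44864952 0.02565648] 85.13390714862652
t: 10.52
tcp_pos: [562.3, 106.3, 131.7]
eef_rot: [0.041, 0.999, -0.0, -0.0]
contact_force: [-0.1, 0.2, 0.7]
gripper_width: 27.9
grip_force: 0.0
```

```bash
python3 -m handwheel '[[0,0,-20,0,0,0,30],[0,0,-50,0,0,0,60],[0,0,-30,0,0,0.187,87],[0,0,0,0,0,0.187,87],[0,0,0,0,0,0.187,87],[0,0,0,0,0,0.187,87],[0,0,0,0,0,0.187,87],[0,0,0,0,0,0.187,87]]' | sed -n 2,3p
python3 -m handwheel '[[0,0,0,0,0,0.187,87],[0,0,0,0,0,0.187,87],[0,0,0,0,0,0.03,87],[0,0,0,0,0,0,87],[0,0,0,0,0,0,87],[0,0,0,0,0,0,87],[0,0,0,0,0,0,87]]'
python3 - <<'E'
from h import *;s=arm.get_state();print(s['tcp_pos'],np.degrees(2*np.arctan2(s['eef_rot'][1],s['eef_rot'][0]))-90)
C=cal("wrist");grab("wrist","pics/w5.png");print(C[1],proj("wrist",(565.5,176.3,117),C),proj("wrist",(562.5,106.4,164),C))
grab("scene","pics/scene5.png");grab("side","pics/side5.png")
c=np.zeros((600,800,3),np.uint8)
a=cv2.imread("pics/w5.png")[80:260,220:420];c[:450,:500]=cv2.resize(a,(500,450),interpolation=2)
b=cv2.imread("pics/scene5.png")[150:260,370:500];c[:250,504:800]=cv2.resize(b,(296,250),interpolation=2)
b=cv2.imread("pics/side5.png")[220:360,200:330];c[255:574,504:800]=cv2.resize(b,(296,319),interpolation=2)
cv2.imwrite("pics/m5.png",c)
E
```

```text
tcp_pos: [562.4, 106.3, 231.8]
eef_rot: [0.569, 0.823, -0.0, -0.0]
t: 12.4
tcp_pos: [562.5, 106.3, 232.0]
eef_rot: [0.72, 0.694, -0.0, -0.0]
contact_force: [1.3, -0.2, 0.3]
gripper_width: 86.9
grip_force: 0.0
[562.5249571  106.34048771 232.04722782] -2.030541633781084
[564.18396922 172.18281725 392.63061842] (np.float64(318.8584192371194), np.float64(123.19169689715379)) (np.float64(318.40661292721234), np.float64(214.6565159661373))
```

View pics/m5.png

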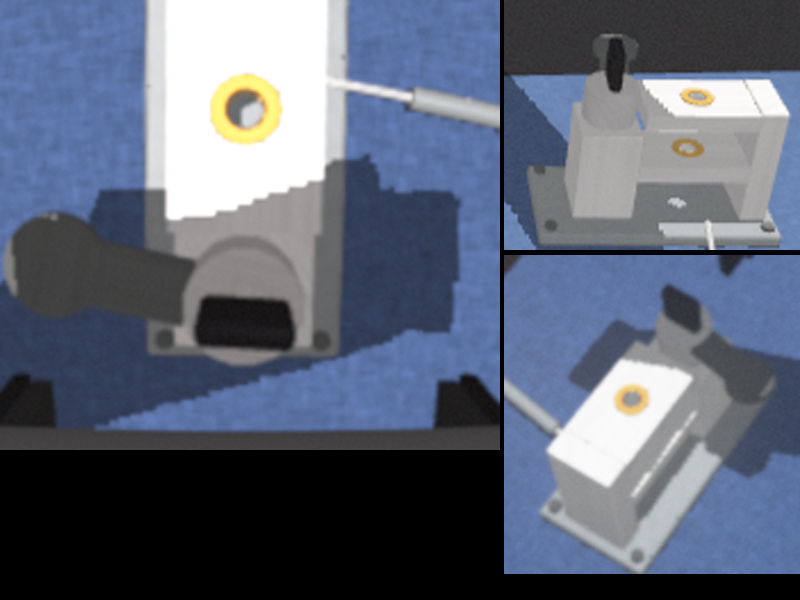

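The shutter now points left, about 80° off the frame axis. The key stands in the drum. The upper bushing's brass ring shows at (246,109) in the wrist crop and in both fixed views, and the lower ring is in the scene crop at (687,147). Measuring the rings.

```bash
python3 - <<'E'
from h import *
C=cal("wrist")
s=arm.get_state();print(s["tcp_pos"])
def ring(n,box,z):
    im=cv2.imread({"wrist":"pics/w5.png","scene":"pics/scene5.png","side":"pics/side5.png"}[n]);hsv=cv2.cvtColor(im,cv2.COLOR_BGR2HSV)
    m=np.zeros(im.shape[:2],np.uint8);u0,v0,u1,v1=box;m[v0:v1,u0:u1]=1
    m&=cv2.inRange(hsv,(12,100,70),(35,255,255))//255
    cs,_=cv2.findContours(m,0,1);c=max(cs,key=cv2.contourArea);e=cv2.fitEllipse(cv2.convexHull(c))
    P=np.array([onz(n,u,v,z) [:2] for u,v in c[:,0]],np.float32)
    print(n,e[0],"@z",z,onz(n,*e[0],z).round(1),"dia",2*cv2.minEnclosingCircle(P)[1]); return (n,*e[0])
w=ring("wrist",(290,100,350,150),117)
a=ring("scene",(440,180,475,202),117);l=ring("scene",(435,205,475,225),67)
b=ring("side",(240,270,272,300),117)
def tri(obs):
    A=0;q=0
    for o in obs:
        p,d=ray(*o);M=np.eye(3)-np.outer(d,d);A=A+M;q=q+M@p
    return np.linalg.solve(A,q)
print("tri",tri([w,a,b]),tri([w,a]),tri([w,b]),tri([a,b]))
D=lambda x,y:(220+x*.4-.3,80+y*.4-.3)
print("shutter",onz("wrist",*D(53,265),126),onz("wrist",*D(244,297),128))
E
```

```text
[562.53376982 106.38890801 232.0546871 ]
wrist (317.891357421875, 123.34656524658203) @z 117 [564.7 176.2 117. ] dia 24.79080581665039
scene (454.67620849609375, 192.3524169921875) @z 117 [569.1 175.8 117. ] dia 24.092384338378906
scene (450.35565185546875, 214.66287231445312) @z 67 [568.5 175.9  67. ] dia 26.41840171813965
side (255.60720825195312, 282.9179382324219) @z 117 [565.7 176.5 117. ] dia 22.806758880615234
tri [565.63420294 176.39705915 115.5441493 ] [564.8845346  176.81041878 114.51652093] [565.01732765 176.50839108 117.74499851] [566.45834474 176.31220625 115.61408109]
shutter [493.9560275 124.678711  126.       ] [561.78220233 110.82679183 128.        ]
```

The bushing is at (565.5, 176.3), consistent with the drum position plus 70 mm. The shutter is only at about 1.35 rad because of the key's play in the slot, so I'll regrip the key and turn it a little further.

```bash
python3 -m handwheel '[[0,0,0,0,0,-0.187,87],[0,0,0,0,0,-0.187,87],[0,0,0,0,0,-0.187,87],[0,0,0,0,0,-0.187,87],[0,0,0,0,0,-0.187,87],[0,0,0,0,0,-0.187,60],[0,0,0,0,0,-0.187,40],[0,0,0,0,0,-0.187,40]]' |sed -n 2,3p
python3 -m handwheel '[[0,0,30,0,0,-0.025,40],[0,0,30,0,0,0,40],[0,0,30,0,0,0,40],[0,0,8,0,0,0,40],[0,0,0,0,0,0,40]]'
python3 -m handwheel '[[0,0,0,0,0,0,0],[0,0,0,0,0,0,0],[0,0,0,0,0,0,0],[0,0,0,0,0,-0.06,0],[0,0,0,0,0,-0.06,0],[0,0,0,0,0,0,0],[0,0,0,0,0,0,0]]'
python3 - <<'E'
from h import *;s=arm.get_state();print(s['moment'],np.degrees(2*np.arctan2(s['eef_rot'][1],s['eef_rot'][0]))-90)
E
```

```text
tcp_pos: [562.5, 106.4, 232.1]
eef_rot: [0.052, 0.999, 0.0, 0.0]
t: 14.18
tcp_pos: [562.6, 106.4, 134.3]
eef_rot: [0.043, 0.999, 0.0, -0.0]
contact_force: [0.6, -0.6, 0.8]
gripper_width: 40.4
grip_force: 0.0
t: 15.05
tcp_pos: [562.7, 106.9, 134.4]
eef_rot: [-0.017, 1.0, 0.0, 0.0]
contact_force: [-0.5, 1.4, 2.7]
gripper_width: 9.9
grip_force: 30.0
[ 0.61492041  0.16440769 -0.00724422] 91.89833625548849
```

```bash
python3 -m handwheel '[[0,0,1.5,0,0,0,0],[0,0,1.5,0,0,0,0],[0,0,0,0,0,0,0]]'
python3 -m handwheel '[[0,0,0,0,0,0,40],[0,0,0,0,0,0,40],[0,0,-20,0,0,0,40],[0,0,-50,0,0,0,40],[0,0,-40,0,0,0.187,40],[0,0,0,0,0,0.187,40],[0,0,0,0,0,0.187,40],[0,0,0,0,0,0.187,40]]'
python3 -m handwheel '[[0,0,0,0,0,0.187,40],[0,0,0,0,0,0.187,40],[0,0,0,0,0,0.187,40],[0,0,0,0,0,0.187,40],[0,0,0,0,0,0.11,40],[0,0,0,0,0,0,40],[0,0,0,0,0,0,40]]' | sed -n 2,4p
python3 - <<'E'
from h import *;s=arm.get_state();print(s['tcp_pos'],np.degrees(2*np.arctan2(s['eef_rot'][1],s['eef_rot'][0]))-90)
C=cal("wrist");im=grab("wrist","pics/w6.png")
print("small rod",onz("scene",201.7,253,0),onz("side",367,155,0), "proj disc",proj("wrist",(493,113,126),C))
hsv=cv2.cvtColor(im,cv2.COLOR_RGB2HSV);g=hsv[...,2]
k=((hsv[...,1]<70)&(g<120)&(g>25)).astype(np.uint8);k[:150]=0;k[225:]=0;k[:,:200]=0;k[:,295:]=0
o=cv2.morphologyEx(k,cv2.MORPH_OPEN,np.ones((15,15)));n,l,st,ce=cv2.connectedComponentsWithStats(o);print(st,ce)
for c in ce[1:]: print(onz("wrist",*c,126,C))
E
```

```text
t: 15.42
tcp_pos: [562.8, 106.9, 134.2]
eef_rot: [-0.017, 1.0, 0.0, 0.001]
contact_force: [-12.1, -1.0, 25.7]
gripper_width: 9.6
grip_force: 30.0
t: 16.42
tcp_pos: [562.4, 106.0, 240.5]
eef_rot: [0.353, 0.936, -0.0, -0.0]
contact_force: [-0.0, 0.6, -0.3]
gripper_width: 40.4
grip_force: 0.0
tcp_pos: [562.4, 106.3, 240.7]
eef_rot: [0.707, 0.708, -0.0, -0.0]
contact_force: [0.0, 0.5, -0.5]
[562.44510501 106.29003872 240.73955327] 0.07355096810015027
small rod [ 585.84964264 -297.73522146    0.        ] [ 573.85350535 -302.28925856    0.        ] proj disc (np.float64(243.44589329941664), np.float64(193.5102268040799))
[[     0      0    640    400 253938]
 [   228    171     67     38   2062]] [[319.9877411  199.56916649]
 [259.43404462 190.98205626]]
[508.31597044 115.31491317 126.        ]
```

The shutter is now at about 1.45 rad. On to the rod: observe it from TCP ≈ (498,-355).

```bash
python3 -m handwheel '[[-30,-8,0,0,0,0,50],[-57,-8,0,0,0,0,50],[-57,-8,0,0,0,0,50],[-57,-8,0,0,0,0,50],[-57,-8,0,0,0,0,50],[-57,-8,0,0,0,0,50],[-57,-8,0,0,0,0,50],[-57,-8,0,0,0,0,50]]'|sed -n 2,3p
python3 -m handwheel '[[-30,0,0,0,0,0,50],[0,0,0,0,0,0,50],[0,0,0,0,0,0,50],[0,0,0,0,0,0,50],[0,0,0,0,0,0,50]]'
python3 - <<'E'
from h import *;s=arm.get_state();print(s['tcp_pos'],np.degrees(2*np.arctan2(s['eef_rot'][1],s['eef_rot'][0]))-90)
C=cal("wrist");im=grab("wrist","pics/w7.png");print(C[1],proj("wrist",(498,-291,160),C))
grab("scene","pics/scene7.png")
a=cv2.imread("pics/w7.png")[50:250,190:450]
cv2.imwrite("pics/m7.png",cv2.resize(a,(780,600),interpolation=2))
E
```

```text
tcp_pos: [497.6, -324.3, 241.2]
eef_rot: [0.707, 0.707, 0.0, 0.0]
t: 18.98
tcp_pos: [498.5, -351.5, 241.2]
eef_rot: [0.707, 0.707, 0.0, 0.0]
contact_force: [0.6, 0.2, -0.1]
gripper_width: 50.0
grip_force: 0.0
[ 498.47867372 -351.54046288  241.23556245] 0.04012329691403238
[ 497.66458655 -285.69571571  401.82512968] (np.float64(317.847829155428), np.float64(134.707546644207))
```

View pics/m7.png

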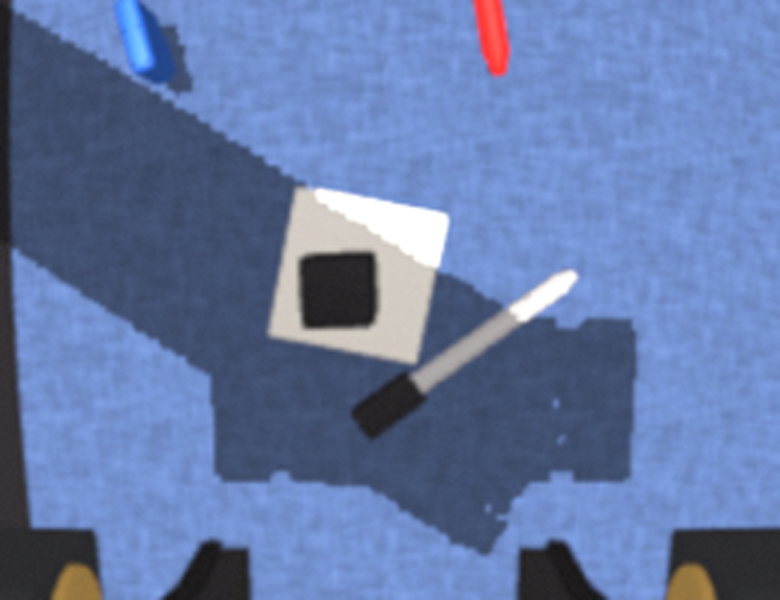

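The rod's head is at crop (338,290) in its stand, whose corners are (300,187), (448,213), (417,362) and (270,335). The small look-alike, shaft from (575,275) to head (385,410), passes just beside the stand on the -y side. Next I'll measure the head and stand, and check numerically whether the small rod stands or lies.

```bash
python3 - <<'E'
from h import *
C=cal("wrist");im=cv2.imread("pics/w7.png");g=im.max(2).astype(int)
F=lambda x,y:(190+x/3-.33,50+y/3-.33)
m=np.zeros(g.shape,bool);m[128:164,284:322]=1
for t in(60,90):
  for z in(160,120): print("head",z,rect("wrist",m&(g<t),z,C)[:4])
cn=np.array([onz("wrist",*F(*p),60,C)[:2] for p in((300,187),(448,213),(417,362),(270,335))],np.float32)
print("stand",cv2.minAreaRect(cn),cn.mean(0))
# small rod if lying (z=6) or standing
print("lying: tip",onz("wrist",*F(575,275),6,C)[:2],"head end",onz("wrist",*F(365,420),8,C)[:2])
S=lambda x,y:(175+x/3,145+y/3)
print("scene0 foot",onz("scene",*S(78,320),0)[:2],"head top as lying",onz("scene",*S(62,170),8)[:2])
for z in(100,120,140): print(z,onz("scene",*S(60,172),z)[:2],onz("side",345+508/3.6-118,100+65/3.6,z)[:2])
for f in("scene0","scene2","scene4","scene5","scene7"):
    a=cv2.imread(f"pics/{f}.png");print(f,a[200:256:6,192:206].max(2).min(1),"red?",a[165:240:12,238:248].max(2).max(1))
for f in("side0","side2","side5"):
    a=cv2.imread(f"pics/{f}.png");print(f,a[116:160:5,360:375].max(2).min(1),a[116:160:5,360:375].max(2).max(1))
E
```

```text
head 160 ((485.89642333984375, -300.624267578125), (18.061769485473633, 17.990802764892578), 89.60771179199219, array([302.28235294, 146.23529412]))
head 120 ((483.9689636230469, -303.0287780761719), (21.049732208251953, 20.966968536376953), 89.60765075683594, array([302.28235294, 146.23529412]))
head 160 ((485.5032043457031, -300.2500915527344), (18.82854652404785, 18.728330612182617), 89.89103698730469, array([302.36363636, 146.15909091]))
head 120 ((483.5108337402344, -302.5924987792969), (21.943124771118164, 21.826717376708984), 89.88939666748047, array([302.36363636, 146.15909091]))
stand ((488.3184814453125, -300.4546813964844), (56.928985595703125, 55.45045471191406), 78.65629577636719) [ 488.47388 -300.60608]
lying: tip [ 579.84693481 -302.18212233] head end [ 489.60041356 -365.71878936]
scene0 foot [ 581.74598837 -299.77997977] head top as lying [ 415.1876992  -339.67515986]
100 [ 562.72369937 -301.225478  ] [ 584.97748121 -316.47914679]
120 [ 594.20968599 -292.6592091 ] [ 576.26855116 -294.58844753]
140 [ 625.6956726 -284.0929402] [ 567.55962112 -272.69774827]
scene0 [ 55  32  30 138 151 150 149 148 148 103] red? [248 164 179 182 180 182 181]
scene2 [155 255 171 173 173 171 177 175 171 176] red? [ 56  56 187 185 183 181 180]
scene4 [154 255 173 173 173 174 175 173 172 177] red? [ 58  58 188 185 185 183 180]
scene5 [152 255 173 173 173 173 175 174 171 177] red? [ 58  57 185 184 186 183 179]
scene7 [155 167 173 173 172 172 101 161 170 177] red? [ 56  51 110 109 183 181 181]
side0 [140  59  54 102 133 132 123 119 133] [167 166 170 165 169 167 166 169 169]
side2 [163 159 161 121  60  67  77 147 157] [166 166 169 166 167 167 169 227 169]
side5 [161 158 164 162 164 160 162 165 159] [169 167 170 166 172 170 172 229 173]
```

The look-alike rods toppled by themselves early on; they now lie flat and out of the way. The rod's head is at about (486.6,-300), against the stand's centre at (488.4,-300.5), so it leans slightly. Grasping it.

```bash
python3 -m handwheel '[[26,-6,0,0,0,-0.03,50],[25.5,-5.8,0,0,0,0,50],[0,0,40,0,0,0,50],[0,0,40,0,0,0,50],[0,0,25,0,0,0,50],[0,0,13,0,0,0,50],[0,0,0,0,0,0,50],[0,0,0,0,0,0,50]]'
python3 -m handwheel '[[0,0,0,0,0,0,0],[0,0,0,0,0,0,0],[0,0,0,0,0,0,0],[0,0,0,0,0,0,0],[0,0,0,0,0,0,0]]'
python3 -m handwheel '[[0,0,-10,0,0,0,0],[0,0,-20,0,0,0,0],[0,0,-30,0,0,0,0],[0,0,-40,0,0,0,0],[0,0,-40,0,0,0,0],[0,0,0,0,0,0,0],[0,0,0,0,0,0,0],[0,0,0,0,0,0,0]]'
```

```text
t: 20.08
tcp_pos: [486.2, -301.6, 124.3]
eef_rot: [0.697, 0.717, 0.0, 0.001]
contact_force: [0.2, 0.3, 0.3]
gripper_width: 50.3
grip_force: 0.0
t: 20.7
tcp_pos: [486.2, -301.2, 123.2]
eef_rot: [0.697, 0.717, 0.0, 0.001]
contact_force: [2.9, -0.4, -1.3]
gripper_width: 19.9
grip_force: 29.8
t: 21.7
tcp_pos: [484.8, -300.8, 261.4]
eef_rot: [0.697, 0.717, -0.001, -0.001]
contact_force: [-0.4, -0.4, -1.7]
gripper_width: 19.9
grip_force: 29.9
```

```bash
python3 -m handwheel '[[0,0,-20,0,0,0,0],[0,0,-25,0,0,0,0],[30,6,0,0,0,0,0],[50,10,0,0,0,0,0],[50,10,0,0,0,0,0],[50,10,0,0,0,0,0],[50,10,0,0,0,0,0],[50,10,0,0,0,0,0]]'|sed -n 2,4p
python3 -m handwheel '[[50,10,0,0,0,0,0],[50,10,0,0,0,0,0],[50,10,0,0,0,0,0],[30,6,0,0,0,0,0],[14.5,2.2,0,0,0,0,0],[0,0,0,0,0,0,0],[0,0,0,0,0,0,0],[0,0,0,0,0,0,0]]'
python3 -m handwheel '[[0,0,0,0,0,0,0],[0,0,0,0,0,0,0]]'
python3 - <<'E'
from h import *;s=arm.get_state();print(s['tcp_pos'],abs(s["dq"]).max())
grab("scene","pics/scene8.png");grab("side","pics/side8.png")
t=s["tcp_pos"];tip=t[2]-113.2
for n in("scene","side"):
    g=cv2.imread(f"pics/{n}8.png").max(2).astype(int)
    for z in(tip+2,tip+12,tip+40,tip+70,tip+100):
        u,v=proj(n,(t[0],t[1],z));uu=int(u);r=g[int(round(v)),uu-14:uu+15];print(n,round(z),round(u,1),round(v,1),r.tolist())
E
```

```text
tcp_pos: [533.0, -18.1, 307.0]
eef_rot: [0.697, 0.717, -0.001, -0.001]
contact_force: [0.9, 0.4, -1.6]
t: 23.7
tcp_pos: [566.2, 174.2, 308.2]
eef_rot: [0.698, 0.717, -0.0, 0.0]
contact_force: [-0.1, 0.3, -1.8]
gripper_width: 19.7
grip_force: 29.9
t: 23.95
tcp_pos: [566.0, 175.4, 308.2]
eef_rot: [0.697, 0.717, 0.0, 0.0]
contact_force: [0.4, 0.2, -1.2]
gripper_width: 20.0
grip_force: 29.9
[565.99942939 175.437442   308.19179553] 0.003052482557886092
scene 197 461.3 152.5 [56, 54, 53, 52, 57, 55, 54, 55, 54, 58, 56, 55, 56, 140, 149, 151, 153, 154, 85, 53, 55, 47, 53, 51, 54, 53, 52, 52, 49]
scene 207 462.3 147.3 [50, 55, 53, 54, 57, 55, 53, 57, 55, 56, 56, 75, 140, 151, 153, 153, 158, 155, 153, 75, 55, 55, 53, 56, 55, 53, 55, 52, 56]
scene 235 465.1 132.5 [53, 52, 53, 59, 55, 55, 54, 58, 53, 55, 52, 114, 145, 150, 151, 152, 155, 154, 130, 65, 56, 57, 55, 53, 55, 53, 56, 50, 54]
scene 265 468.2 116.0 [57, 54, 54, 55, 55, 56, 56, 53, 54, 53, 55, 111, 140, 147, 151, 154, 156, 155, 135, 65, 52, 50, 55, 50, 52, 56, 54, 55, 53]
scene 295 471.4 98.8 [55, 52, 50, 53, 58, 54, 54, 52, 52, 55, 50
[... 204 characters left out ...]
167, 169, 166, 167, 166, 167, 167, 169, 168]
side 207 250.1 251.9 [169, 173, 170, 168, 164, 165, 167, 163, 162, 156, 145, 132, 132, 132, 131, 127, 129, 142, 155, 162, 166, 167, 168, 166, 163, 165, 168, 170, 168]
side 235 248.2 241.3 [166, 169, 170, 169, 166, 167, 164, 167, 163, 155, 138, 132, 132, 129, 131, 129, 128, 137, 156, 164, 165, 162, 161, 157, 158, 160, 163, 164, 159]
side 265 246.0 229.3 [162, 163, 165, 166, 166, 166, 165, 165, 162, 157, 146, 135, 129, 131, 131, 130, 129, 129, 138, 150, 159, 160, 161, 160, 160, 165, 163, 162, 159]
side 295 243.6 216.6 [164, 166, 166, 163, 163, 162, 160, 160, 153, 142, 119, 90, 74, 64, 59, 53, 57, 60, 55, 51, 50, 59, 85, 121, 150, 162, 166, 167, 169]
```

```bash
python3 - <<'E'
from h import *
for n,o in(("scene",(454.68,192.35)),("side",(255.61,282.92))):
    p=np.array(proj(n,(565.5,176.3,117)));print(n,p,np.array(o)-p,"du/dx",proj(n,(566.5,176.3,117))-p,"du/dy",proj(n,(565.5,177.3,117))-p)
print(np.array((450.36,214.66))-proj("scene",(565.5,176.3,67)))
E
```

```text
scene [454.37983592 191.32985403] [0.30016408 1.02014597] du/dx [0.15502236 0.28148025] du/dy [ 0.53577242 -0.00805027]
side [255.75385032 282.88699085] [-0.14385032  0.03300915] du/dx [-0.49737743 -0.24363263] du/dy [-0.32492327  0.45186151]
[0.21486816 0.87562501]
```

The rod hangs upright and lines up with the bushing to within about 0.5 mm. Lowering it.

```bash
python3 -m handwheel '[[0,-0.4,30,0,0,0,0],[0,0,30,0,0,0,0],[0,0,12,0,0,0,0],[0,0,5,0,0,0,0],[0,0,5,0,0,0,0],[0,0,5,0,0,0,0],[0,0,0,0,0,0,0],[0,0,0,0,0,0,0]]'
```

```text
t: 25.05
tcp_pos: [565.7, 175.9, 221.4]
eef_rot: [0.697, 0.717, 0.0, 0.0]
contact_force: [0.0, 0.4, -2.2]
gripper_width: 19.5
grip_force: 29.9
```

```bash
python3 -m handwheel '[[0,0,6,0,0,0,0],[0,0,6,0,0,0,0],[0,0,6,0,0,0,0],[0,0,6,0,0,0,0],[0,0,6,0,0,0,0],[0,0,0,0,0,0,0]]'
```

```text
t: 25.8
tcp_pos: [565.3, 175.7, 190.4]
eef_rot: [0.697, 0.717, -0.0, -0.0]
contact_force: [-0.6, 0.7, -1.8]
gripper_width: 19.9
grip_force: 29.9
```

```bash
python3 -m handwheel '[[0,0,5,0,0,0,0],[0,0,5,0,0,0,0],[0,0,5,0,0,0,0],[0,0,5,0,0,0,0],[0,0,0,0,0,0,0]]'
```

```text
t: 26.42
tcp_pos: [565.3, 175.7, 170.5]
eef_rot: [0.697, 0.717, -0.0, -0.0]
contact_force: [-0.2, 0.3, -2.6]
gripper_width: 20.0
grip_force: 29.9
```

```bash
python3 -m handwheel '[[0,0,6,0,0,0,0],[0,0,6,0,0,0,0],[0,0,6,0,0,0,0],[0,0,6,0,0,0,0],[0,0,3.5,0,0,0,0],[0,0,0,0,0,0,0],[0,0,0,0,0,0,0],[0,0,0,0,0,0,0]]'
python3 - <<'E'
from h import *;s=arm.get_state();t=s["tcp_pos"];print(t,abs(s["dq"]).max(),s["moment"])
g=grab("scene","pics/scene9.png").max(2).astype(int)
u,v=proj("scene",(565.5,176.3,50));print("rows from under lower bridge down",u,v,proj("scene",(565.5,176.3,30)))
for r in range(int(v)-6,int(v)+22,2): print(r,g[r,int(u)-10:int(u)+11].tolist())
# key still in: bow dark at scene
print([cv2.imread(f"pics/scene{k}.png").max(2)[165:180:3,417].tolist() for k in(5,7,9)])
E
```

```text
t: 27.42
tcp_pos: [565.7, 175.9, 143.8]
eef_rot: [0.697, 0.717, 0.0, 0.0]
contact_force: [0.2, -0.5, -1.2]
gripper_width: 19.9
grip_force: 29.9
[565.68770494 175.88566103 143.81751545] 0.0021664107056157235 [ 0.0530797   0.02551217 -0.03932709]
rows from under lower bridge down 448.762827637868 221.11404385757345 (np.float64(447.1720274922552), np.float64(229.54926258932883))
215 [165, 166, 164, 164, 164, 160, 154, 156, 155, 149, 145, 151, 154, 155, 156, 152, 149, 153, 155, 158, 165]
217 [162, 164, 164, 162, 162, 164, 162, 157, 157, 157, 159, 155, 158, 155, 156, 156, 155, 156, 160, 162, 165]
219 [161, 162, 160, 162, 161, 162, 159, 162, 162, 159, 162, 161, 162, 162, 163, 162, 162, 162, 161, 161, 161]
221 [163, 162, 162, 161, 161, 161, 160, 163, 161, 164, 164, 164, 161, 161, 164, 163, 163, 161, 163, 162, 163]
223 [163, 164, 160, 164, 163, 162, 162, 164, 163, 161, 160, 163, 163, 162, 163, 161, 164, 163, 164, 161, 164]
225 [168, 168, 168, 170, 167, 169, 168, 169, 169, 168, 170, 167, 168, 169, 167, 169, 170, 170, 170, 169, 167]
227 [170, 170, 169, 167, 168, 167, 169, 167, 168, 168, 169, 1
[... 187 characters left out ...]
, 125, 124, 122, 125, 129, 132, 127, 123, 124, 125, 123, 123, 122, 123, 122, 122]
233 [121, 120, 122, 124, 122, 123, 121, 123, 123, 121, 119, 118, 122, 115, 121, 116, 119, 114, 115, 121, 119]
235 [119, 119, 119, 121, 123, 121, 122, 121, 122, 123, 120, 120, 118, 118, 118, 119, 117, 119, 118, 118, 119]
237 [121, 118, 119, 120, 118, 119, 118, 120, 121, 121, 122, 119, 118, 117, 116, 119, 120, 119, 119, 119, 120]
239 [118, 120, 121, 122, 120, 121, 119, 121, 119, 120, 119, 118, 119, 121, 117, 118, 121, 120, 120, 117, 118]
241 [121, 120, 120, 122, 117, 121, 117, 121, 120, 119, 120, 119, 118, 119, 118, 119, 119, 117, 119, 118, 118]
[[125, 35, 32, 33, 35], [102, 48, 35, 32, 26], [63, 33, 39, 30, 33]]
```

The tip shows just below the bridge edge at (448,231), where z ≈ 30 should appear. It is about 19 mm below the bushing and 18 mm clear of the base. The arm is at rest, so I'm handing in.

```bash
python3 -c "
from workcell import arm; print(arm.job_done())"
```

```text
the job is handed in; nothing more can be done
None
```

I pushed the key home, turned it anticlockwise (shutter at about 1.45 rad) and left it in the lock; the rod is held at rest through both bushings, its tip about 19 mm below the lower one and clear of the base. The job was handed in at about 27 s, with no verdict shown, and I didn't check the jar, tip box or pipette again at the end.

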